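# Lock the trimming straightedge against its pins with a tapped wedge

### The arm

A 6-joint arm with a two-finger parallel gripper is mounted at the origin on the work surface. World frame = base frame: x ahead of the robot, y to its left, z up, the work surface at z = 0. Lengths are in m, angles in rad, forces in N, time in s.
With the tool pointing down it reaches from about 0.225 to 0.725 m from the base axis. Payload 3.1 kg.
Tool frame: the origin (TCP) lies at the very end of the fingers, on their centre line; the grasp point (between the pads) lies tcp_to_grasp behind it (tcp_to_grasp is the distance from the TCP to the grasp point, in m); z points along the fingers, y is the direction in which the jaws open and shut (so a half turn about z gives the same grasp; the last joint's range is limited). The gripper opens to 85 mm and grips with 20 to 120 N. Pads are 22 mm wide; open, the fingers measure 114 mm over their backs; the gripper's body (76 mm by 85 mm) begins 54 mm behind the grasp point. The pads swing forward as they close: fully open they stand 13 mm farther back than shut.
Start: joints at [-1.345, 0.048, 0.099, 1.622, 0, 1.443], TCP at [0.182, -0.492, 0.231] pointing down, gripper open.
Joint ranges: [-2.91, 2.91], [-0.99, 1.94], [-1.21, 1.42], [-2.12, 2.29], [-1.49, 1.47], [-3.14, 3.14]. Speed limits (rad/s): [2.79, 2.79, 3.14, 3.14, 3.14, 3.14].

### API

Orientations are given as a rotation vector (axis times angle).
In Python, from workcell import * gives the robot as it stands. The module is installed in compiled form; this text tells all that it offers.
- The arm moves only by the shell command python3 -m handwheel 'ROWS' [FORCE]. ROWS is JSON, a list of rows, each a list of 5 numbers: the shift along the tool's x, y, z in units of 0.025 m (1.0 is 0.025 m), then the turn about the tool's z in units of 6 degrees (1.0 is 6 degrees), then the opening, from 0 (shut) to 1 (fully open). A call has 1 to 12 rows; each row shifts and turns the commanded pose from where the row before left it, along the tool's axes as they then stand; what a row does not reach is not made up. A row lasts 1/12 s, in which the tool goes at most 41.7 mm and 7.16 degrees, less where a joint would pass 70% of its speed; a pose out of reach is approached as far as the arm can. A call with a number of a shift or a turn outside -1 to 1 is refused whole. A call with a gripper value outside its range is refused whole. The fingers move at their own pace and stop on an object; FORCE is the grip in N (left out, the last holds). Time passes only in rows, so rows that do not move let the fingers close. It gives the time, the measured TCP pose, the force and the opening at its end, in the units of the state.
- state(): the state, without advancing time (a new reading comes with each control period).
- snapshot(name): name is "scene" or "top"; returns the picture (384x512x3 uint8, red, green, blue); there is no depth.
- get_calibration(name): a dict with "K" (3x3 intrinsics, pixels), "xyz" and "orientation" of the camera in the world. Camera axes: x right, y up, looking along -z (the intrinsics and any distortion apply to the point x, -y, -z); pixel columns grow to the right and rows downward; lengths in m; the calibration is good to about 2 mm. A picture is of the moment at which its call begins. get_calibration takes no time and is no camera call.
- close_job(): hands the job in, once; it reports no verdict.
The state is a dict: "t": time; "joint_pos": joint angles; "joint_vel": joint speeds; "joint_efforts": joint torques, N m; "tcp_pos": TCP position; "ee_rot": TCP orientation; "ft_force": force on the tool from outside, world axes, zero at the start; "moment": the same for the moment, N m; "grip_width": finger opening in m.
Only numpy, scipy, OpenCV 4.12 (cv2) and the standard library are available. Lean on these libraries where they do the work, as an engineer would, in place of code of your own. Each camera call takes 0.05 s, during which the arm holds its last target. There are 200 camera calls.

### The job

Set up the trimming board: slide the aluminium straightedge until it touches both steel pins and let it go, then set the wooden wedge down loosely, thin end first, in the mouth of the slot between the straightedge and the fixed wooden cleat, well short of tight. Pick up the mallet and drive the wedge along the slot with three or more separate taps, drawing the mallet clear after each, until it stops advancing and sits tight; do not push it home by hand. Lay the mallet back down flat on its rubber mat, with the straightedge still touching both pins, and leave the other things on the table undisturbed.

Things in the scene. Friction and masses are not known exactly. Their poses are not given: they have to be found in the camera images.
- board: Fixed grey trimming board, 330 x 500 mm, 10 mm thick (top at z = 10 mm), spanning x -90 to 240, y -295 to 205 mm in its own frame. Origin on its underside. Board x points away from the robot; board y runs along the slot, the way the wedge is driven (roughly the robot's left). It carries two pins and the cleat. With the straightedge against both pins, its near edge is at board x = 20 mm.
- cleat_mouth (a point): Corner of the cleat at the slot's mouth, on top. The cleat is a light wooden block fixed on the board, on the robot's side of the slot: 30 mm wide, 72 long, 18 high over the board. Its slot face slopes 0.22 in 1, like the wedge: from board x = -27.6 at y = -155 mm (the mouth) to x = -12.2 at y = -85 mm. Against the seated straightedge the slot narrows from 48 to 32 mm.
- tight_point (a point): Fixed point on the board (board x = -6, y = -195, z = 23 mm) where wedge_head is when the wedge is just tight, straightedge against both pins, wedge y along board y; harder taps may take it a few mm further along board y. With wedge_head 30 to 70 mm short of it (towards -y) the wedge sits loosely in the mouth, its thin end between cleat and straightedge. Axes as board.
- pin_right (a point): Centre (half-way up) of the right-hand steel pin: diameter 12, 24 mm high over the board, at board x = 76, y = -125 mm. The straightedge touches its robot-side face, at board x = 70 mm.
- pin_left (a point): Centre (half-way up) of the left-hand pin, the same, at board x = 76, y = 115 mm.
- fin (a point): Centre of the straightedge's upright grip fin (16 wide along x, 130 long along y, 26 mm high) on the middle of the bar. The straightedge is a loose aluminium bar, 50 (x) x 300 (y) x 18 mm high, 0.5 kg, 44 mm high with the fin; this point 31 mm up. x: across the bar, away from the robot; y: along it. Starts askew on the robot's side of the pins; slides with 3 to 7 N if not pressed down.
- edge_right (a point): Point on the straightedge's far edge, 9 mm up, 125 mm to the right of its middle (at 25, -125 mm in its axes). It is at board x = 70 mm when the edge touches the right pin.
- edge_left (a point): Point on the straightedge's far edge, 9 mm up, 115 mm to the left of its middle (at 25, 115 mm in its axes). It is at board x = 70 mm when the edge touches the left pin.
- wedge_head (a point): Centre of the head block of the loose brown wooden wedge (0.12 kg, 26 mm high). Head: 52 wide (x), 40 long (y); the end to strike is at y = -20 mm. From y = 20 to 120 mm it tapers: +x face straight on at x = 26 (goes against the straightedge), -x face from x = -26 to -4 mm (against the cleat); thin end 30 mm wide. Starts on the board beyond the pins, thin end roughly along board y.
- mallet_head (a point): Centre of the mallet's wooden head: 40 (x) x 80 (y) x 40 mm high (z), striking faces at y = +40 and -40 mm. The mallet is loose, 0.30 kg, lying level, its head and the 40 mm rubber knob on the handle's end both resting on the mat. The handle runs from the head along -x, on the axis of this point.
- mallet_grip (a point): Where to hold the mallet: on its wooden handle, 40 mm from the head's centre towards the handle's end (the handle is 22 mm wide along y, 24 mm high, and runs on to 155 mm from the head's centre, then the knob to 173 mm). 20 mm over its underside; axes as mallet_head.
- mat: Fixed black rubber mat on the table, on the right, 250 (x) x 140 (y) x 4 mm thick, where the mallet lies at the start and goes back; origin at the centre of its underside.
- inkjar_mid (a point): Bystander: glass jar with a black cap, 60 mm wide, 75 mm high; its middle.
- eraser_mid (a point): Bystander: white eraser, 22 x 50 x 14 mm, on the board's far right corner; its middle.
- offcut_mid (a point): Bystander: flat wooden offcut, 60 x 90 x 20 mm; its middle.
Things that resemble listed ones, but are neither listed nor needed, are in the scene too. Leave any blue look-alike of the part that bears wedge_head alone. Leave any yellow look-alike of the part that bears mallet_head alone.

How it is judged:
On the way, in this order (a step that is already met when the one before it is completed fails the run):
1. the straightedge is within 2.5 mm of both pins and let go (x of edge_right in the frame of board between 0.0675 and 0.08 m and x of edge_left in the frame of board between 0.0675 and 0.08 m and contact force between the fingers and straightedge below 0.1 N), for 0.2 s.
2. the wedge lies loosely in the mouth of the slot, thin end in, at least 15 mm short of tight, and let go (y of wedge_head in the frame of board between -0.283 and -0.21 m and x of wedge_head in the frame of board between -0.026 and 0.014 m and height (world z) of wedge_head below 0.034 m and angle between the y axis of wedge_head and the y axis of board, either way round below 0.2 rad and contact force between the fingers and wedge below 0.1 N), for 0.2 s.
3. the mallet head touches the wedge: first tap (contact force between mallet and wedge above 0.2 N).
4. the mallet is drawn at least 8 mm clear of the wedge after the first tap (contact force between mallet and wedge below 0.1 N and y of mallet_head in the frame of wedge_head below -0.068 m).
5. the mallet head touches the wedge: second tap (contact force between mallet and wedge above 0.2 N).
6. the mallet is drawn at least 8 mm clear of the wedge after the second tap (all of step 4).
7. the mallet head touches the wedge: third tap (contact force between mallet and wedge above 0.2 N).
8. the wedge is driven tight and the mallet drawn clear of it (all of step 6 and y of wedge_head in the frame of board above -0.199 m and x of wedge_head in the frame of board between -0.016 and 0.004 m and height (world z) of wedge_head below 0.032 m and angle between the y axis of wedge_head and the y axis of board, either way round below 0.1 rad), for 0.1 s.
At the end, for the whole second after the job is handed in: The straightedge is within 2 mm of both pins; the wedge lies flat and straight in the slot, within 4 mm of just tight or further, and presses on the straightedge (over 2 N); the mallet lies flat and still, head centre and grip over the mat; nothing is held (x of edge_right in the frame of board between 0.068 and 0.08 m and x of edge_left in the frame of board between 0.068 and 0.08 m and y of wedge_head in the frame of board above -0.199 m and x of wedge_head in the frame of board between -0.016 and 0.004 m and height (world z) of wedge_head below 0.032 m and angle between the y axis of wedge_head and the y axis of board, either way round below 0.1 rad and x of mallet_head in the frame of mat between -0.125 and 0.125 m and y of mallet_head in the frame of mat between -0.07 and 0.07 m and x of mallet_grip in the frame of mat between -0.125 and 0.125 m and y of mallet_grip in the frame of mat between -0.07 and 0.07 m and height (world z) of each of mallet_head, mallet_grip below 0.034 m and linear speed of mallet below 0.02 m/s and linear speed of wedge below 0.005 m/s and contact force between wedge and straightedge above 2 N); the robot touches nothing.
It fails at once if the wedge is pushed or held by the fingers within the last 15 mm before tight, instead of being driven with the mallet (contact force between the fingers and wedge above 0.5 N and y of wedge_head in the frame of board above -0.21 m and x of wedge_head in the frame of board between -0.03 and 0.02 m and height (world z) of wedge_head below 0.034 m).
It fails at once if a bystander is moved more than 25 mm (distance of any of inkjar_mid, eraser_mid, offcut_mid from where it was at the start of the episode above 0.025 m).
It also fails if it takes over 67 s, if anything falls off the work surface, if the arm or the gripper's body presses on something with over 40 N, if the wrist force passes 120 N, or if a joint passes its speed limit or range.

## Working session

There is one attempt and no reset: what is moved stays moved. The work goes in short steps, Python scripts to look and compute and a shell command to move; the robot and the scene stay as the last step left them, time stands still between calls to the robot, and variables do not carry over. Pictures are saved under pics/ and viewed, about 8 in all and at most 12, crops included, and the job is handed in when it is done.

```bash
mkdir -p pics; cat > h.py <<'E'
from workcell import *
import numpy as np, cv2
from scipy.spatial.transform import Rotation as R
def cam(n):
    c=get_calibration(n); o=np.array(c['orientation'],float)
    Rm=o if o.shape==(3,3) else (R.from_rotvec(o).as_matrix() if o.size==3 else R.from_quat(o).as_matrix())
    return np.array(c['K']),np.array(c['xyz']),Rm,c
def ray(n,uv,z):
    K,p,Rm,_=cam(n); uv=np.atleast_2d(uv).astype(float)
    d=np.c_[uv,np.ones(len(uv))]@np.linalg.inv(K).T
    d=(d*[1,-1,-1])@Rm.T
    return p+d*((z-p[2])/d[:,2])[:,None]
def proj(n,P):
    K,p,Rm,_=cam(n); q=((np.atleast_2d(P)-p)@Rm)*[1,-1,-1]; q=q@K.T; return q[:,:2]/q[:,2:]
def save(n,f):
    im=snapshot(n)[:,:,::-1].copy(); cv2.imwrite('pics/'+f,im); return im
E
python3 - <<'E'
from h import *
for n in("top","scene"): save(n,n+"0.png"); print(get_calibration(n))
s=state();print(s)
E
```

```text
{'K': array([[365.6019723 ,   0.        , 256.15027208],
       [  0.        , 365.6019723 , 195.03726279],
       [  0.        ,   0.        ,   1.        ]]), 'xyz': array([0.21762683, 0.00678147, 1.29555403]), 'orientation': array([ 0.15695908, -0.14085963, -1.5815659 ])}
{'K': array([[359.92209201,   0.        , 256.41587161],
       [  0.        , 359.92209201, 190.37577384],
       [  0.        ,   0.        ,   1.        ]]), 'xyz': array([ 0.92504213, -0.32064627,  0.78896707]), 'orientation': array([0.6098454 , 0.34083301, 0.92912196])}
{'t': 0.1, 'joint_pos': array([-1.34476330e+00,  4.86743725e-02,  9.77449611e-02,  1.62192524e+00,
        8.36687718e-06,  1.44299672e+00]), 'joint_vel': array([ 8.90460480e-04, -2.14510616e-03,  3.46303039e-03, -1.62478467e-03,
       -1.38882172e-03, -6.14919435e-05]), 'joint_efforts': array([ 2.69516779e-03, -3.39850187e+01,  3.20935535e+01,  1.57229678e-02,
       -1.47376177e-04,  1.74772815e-06]), 'tcp_pos': array([ 0.18178307, -0.49196757,  0.23023057]), 'ee_rot': array([-3.09053165e+00, -5.52542264e-01,  1.45518509e-04]), 'ft_force': array([ 0.06662973, -0.02199388, -0.30488776]), 'moment': array([ 0.0418273 , -0.02455408, -0.02359689]), 'grip_width': 0.0849665068072791}
```

```bash
python3 - <<'E'
import cv2
a=cv2.imread('pics/top0.png');cv2.imwrite('pics/top0b.png',cv2.resize(a,(800,600),interpolation=cv2.INTER_CUBIC))
a=cv2.imread('pics/scene0.png');cv2.imwrite('pics/scene0b.png',cv2.resize(a,(800,600),interpolation=cv2.INTER_CUBIC))
E
```

```text
(no output)
```

View pics/top0b.png

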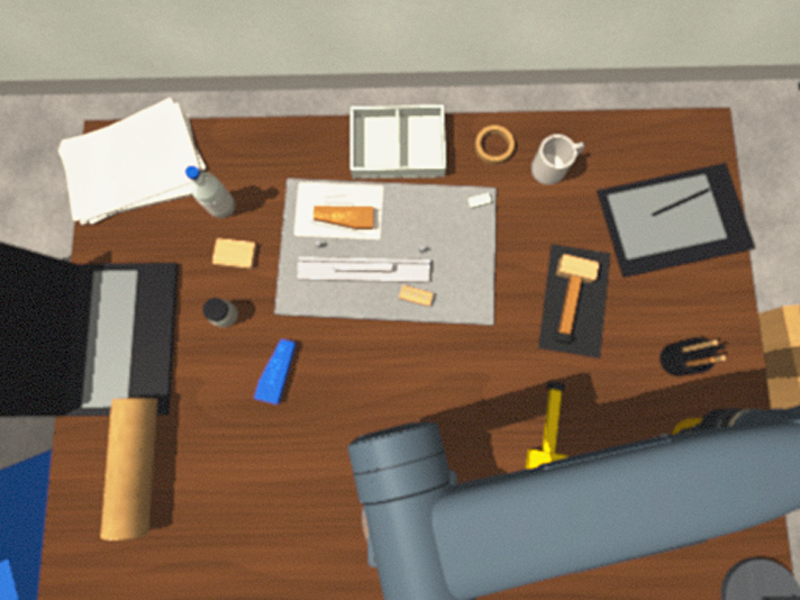

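View pics/scene0b.png

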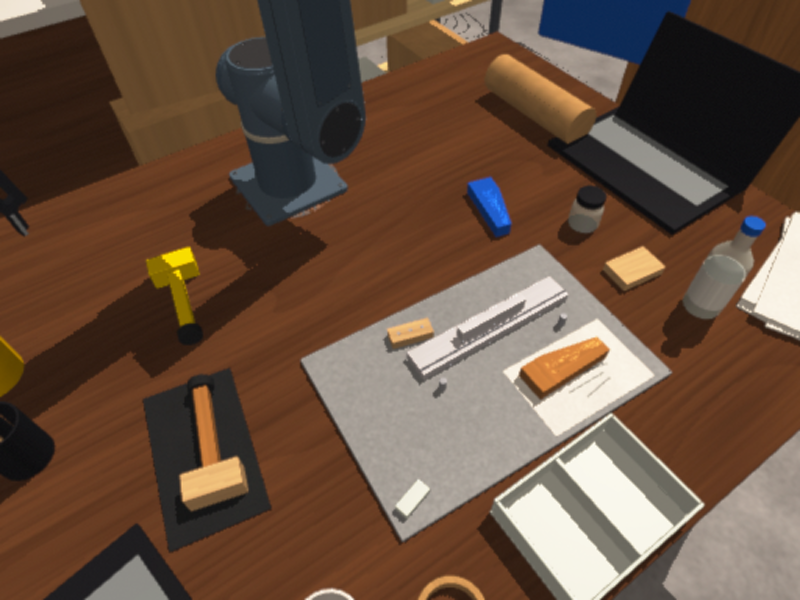

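The choices:

- **Wedge:** the orange-brown one on the paper, at top view (345,217). The blue look-alike is at (275,370).
- **Mallet:** the wooden one on the black mat, head at (578,267). The yellow look-alike is at (545,455).
- **Straightedge:** the silver bar at (365,270), with pins at (321,244) and (424,248).
- **Cleat:** at (416,295).

Next I measure with masks.

```bash
cat > m.py <<'E'
from h import *
def blobs(n,im,lo,hi,amin,z,box=None,name=''):
    h=cv2.cvtColor(im,cv2.COLOR_BGR2HSV); m=cv2.inRange(h,np.array(lo),np.array(hi))
    if box: k=np.zeros_like(m); k[box[1]:box[3],box[0]:box[2]]=1; m*=k
    out=[]
    for c in cv2.findContours(m,cv2.RETR_EXTERNAL,cv2.CHAIN_APPROX_NONE)[0]:
        if cv2.contourArea(c)<amin: continue
        P=(ray(n,c[:,0,:],z)[:,:2]*1000).astype(np.float32)
        r=cv2.minAreaRect(P); out.append((c,P,r))
        print(name,n,'px',c[:,0].mean(0).round(),'rect c',np.round(r[0],1),'size',np.round(r[1],1),'ang',round(r[2],1))
        print('   corners',np.round(cv2.boxPoints(r),0).tolist())
    return out
E
python3 - <<'E'
from m import *
t=cv2.imread('pics/top0.png');s=cv2.imread('pics/scene0.png')
B=(170,112,322,212)
for n,im,pts in(('top',t,{'board':(300,140),'wedge':(222,139),'paper':(200,135),'edge':(210,174),'cleat':(266,190),'malhead':(370,170),'handle':(365,195),'mat':(355,175),'eras':(307,128),'tabl':(230,230)}),('scene',s,{'board':(240,300),'wedge':(365,235),'edge':(300,222),'cleat':(262,213),'head':(138,307),'handle':(131,272),'mat':(110,290)})):
    h=cv2.cvtColor(im,cv2.COLOR_BGR2HSV)
    print(n,{k:np.median(h[v-1:v+2,u-1:u+2].reshape(-1,3),axis=0).astype(int).tolist() for k,(u,v) in pts.items()})
a=cv2.resize(t[110:215,165:325],(800,525),interpolation=cv2.INTER_CUBIC);cv2.imwrite('pics/crop1.png',a)
E
```

```text
top {'board': [21, 24, 192], 'wedge': [17, 172, 240], 'paper': [21, 78, 242], 'edge': [18, 13, 241], 'cleat': [22, 108, 243], 'malhead': [23, 108, 245], 'handle': [15, 174, 226], 'mat': [16, 69, 85], 'eras': [30, 8, 246], 'tabl': [12, 159, 127]}
scene {'board': [15, 25, 165], 'wedge': [14, 180, 210], 'edge': [10, 20, 225], 'cleat': [16, 128, 227], 'head': [18, 126, 239], 'handle': [14, 178, 195], 'mat': [30, 12, 42]}
```

View pics/crop1.png

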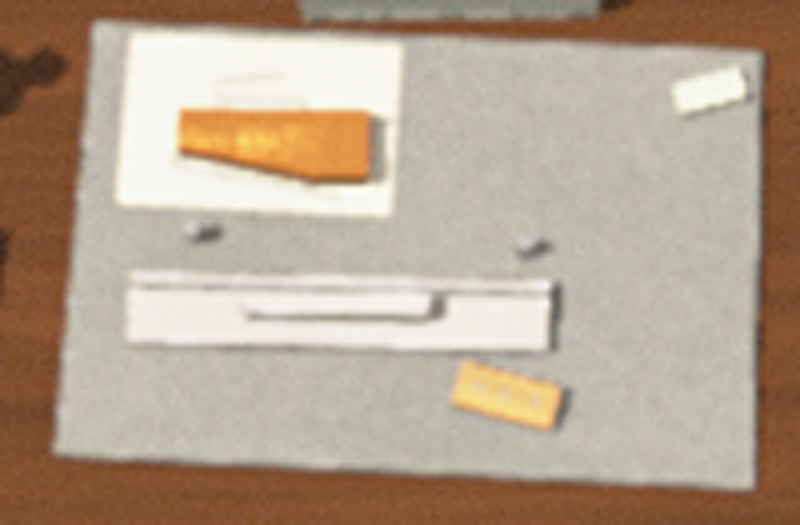

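The crop confirms the wedge: brown, thin end at (180,130), straight side facing away. The bar is at (340,315) with its fin at (340,305), pins at (200,232) and (530,245), cleat at (507,395).

```bash
cat > meas0.py <<'E'
from m import *
t=cv2.imread('pics/top0.png');s=cv2.imread('pics/scene0.png')
# board: everything not table-saturated in box -> contour
for n,im,box in(('top',t,(168,115,325,215)),('scene',s,(185,150,435,350))):
    h=cv2.cvtColor(im,cv2.COLOR_BGR2HSV)
    m=((h[:,:,1]<55)&(h[:,:,2]>(150 if n=='top' else 120))).astype(np.uint8); k=np.zeros_like(m);k[box[1]:box[3],box[0]:box[2]]=1
    if n=='scene': cv2.fillPoly(k,[np.array([[310,360],[312,318],[380,262],[450,262],[450,360]])],0)
    else: k[:114+1,225:287]=0
    m*=k; m=cv2.morphologyEx(m,cv2.MORPH_OPEN,np.ones((3,3)))
    c=max(cv2.findContours(m,cv2.RETR_EXTERNAL,cv2.CHAIN_APPROX_NONE)[0],key=cv2.contourArea)
    P=(ray(n,c[:,0,:],0.010)[:,:2]*1000).astype(np.float32)
    r=cv2.minAreaRect(P);print('board',n,r);print(np.round(cv2.boxPoints(r),1).tolist())
def C(u,v): return (165+u/5-.4,110+v/5-.4)
def p(name,pts,z): print(name,np.round(ray('top',pts,z)[:,:2]*1000,1).tolist())
p('board TL,TR,BR,BL',[C(93,22),C(763,50),C(753,489),C(54,457)],.010)
p('pins top L,R',[C(200,228),C(528,242)],.034)
p('bar topface farR nearR farL nearL',[C(549,293),C(549,350),C(127,287),C(126,342)],.028)
p('fin top L R (mid)',[C(245,305),C(430,300)],.054)
p('cleat top corners',[C(462,365),C(563,384),C(556,427),C(453,406)],.028)
p('wedge top: thin far, thin near, head far, head near',[C(180,110),C(180,150),C(370,113),C(366,180)],.036)
blobs('top',t,(8,140,130),(20,255,255),40,.036,(180,120,250,155),'wedge')
blobs('scene',s,(8,140,120),(20,255,255),40,.036,(320,205,400,260),'wedge')
blobs('top',t,(18,80,180),(28,150,255),20,.044,(345,150,395,190),'malhead')
blobs('top',t,(8,140,100),(18,255,255),20,.036,(345,160,395,230),'malhandle')
blobs('top',t,(0,0,0),(180,110,110),300,.004,(340,150,395,232),'mat')
blobs('scene',s,(14,80,200),(24,150,255),60,.044,(105,280,170,330),'malhead')
E
python3 meas0.py
```

```text
board top ((597.0614013671875, 48.407257080078125), (500.09197998046875, 330.9344787597656), 86.2425765991211)
[[415.6000061035156, -190.3000030517578], [745.7999877929688, -211.89999389648438], [778.5999755859375, 287.1000061035156], [448.29998779296875, 308.79998779296875]]
board scene ((596.1611938476562, 48.352325439453125), (497.59765625, 329.051513671875), 86.22753143310547)
[[415.6000061035156, -189.10000610351562], [744.0, -210.6999969482422], [776.7000122070312, 285.79998779296875], [448.3999938964844, 307.3999938964844]]
board TL,TR,BR,BL [[777.9, 287.0], [745.8, -213.2], [415.7, -190.9], [447.2, 307.4]]
pins top L,R [[608.3, 201.0], [593.5, -34.4]]
bar topface farR nearR farL nearL [[557.2, -48.8], [515.3, -47.8], [567.0, 254.0], [526.5, 253.9]]
fin top L R (mid) [[545.3, 165.7], [546.6, 35.8]]
cleat top corners [[505.4, 14.3], [490.4, -57.1], [459.5, -51.4], [475.8, 21.1]]
wedge top: thin far, thin near, head far, head near [[697.2, 216.3], [666.7, 215.9], [692.2, 78.1], [641.5, 81.3]]
wedge top px [220. 138.] rect c [669.5 147.9] size [136.1  47.1] ang 86.7
   corners [[
[... 618 characters left out ...]
[[386.0, -357.0], [517.0, -393.0], [525.0, -366.0], [393.0, -330.0]]
malhandle top px [391. 195.] rect c [ 454.9 -445. ] size [ 37.5 248.3] ang 85.1
   corners [[330.0, -453.0], [577.0, -474.0], [580.0, -437.0], [333.0, -416.0]]
malhandle top px [346. 184.] rect c [ 490.5 -305.8] size [ 21.3 181. ] ang 86.5
   corners [[400.0, -311.0], [580.0, -322.0], [582.0, -301.0], [401.0, -290.0]]
mat top px [368. 192.] rect c [ 471.  -381.7] size [139.8 248.3] ang 79.6
   corners [[336.0, -428.0], [581.0, -473.0], [606.0, -335.0], [361.0, -291.0]]
malhead scene px [134. 306.] rect c [ 538.  -384.1] size [78.4 38.1] ang 75.1
   corners [[510.0, -417.0], [546.0, -427.0], [566.0, -351.0], [530.0, -341.0]]
```

Board frame: origin is about (524.7, 98.2) with yaw -3.76°, and both cameras agree to about 1 mm. First I push the fin with the half-open fingers.

```bash
cat > plan.py <<'E'
import sys
from h import *
BO=np.array([524.7,98.2]); BY=np.radians(-3.757)
def rot(a): return np.array([[np.cos(a),-np.sin(a)],[np.sin(a),np.cos(a)]])
def b2w(p): return BO+rot(BY)@np.array(p)
def w2b(p): return rot(BY).T@(np.array(p)-BO)
def yaw(s): x=R.from_rotvec(s['ee_rot']).as_matrix()[:,0]; return np.degrees(np.arctan2(x[1],x[0]))
def plan(x,y,z,yw):   # world mm, yaw of tool x deg (world)
    s=state(); y0=yaw(s); d=np.array([x,y,z])-s['tcp_pos']*1000
    a=np.radians(yw); tx=np.array([np.cos(a),np.sin(a)]); ty=np.array([np.sin(a),-np.cos(a)])
    dt=(y0-yw+180)%360-180
    print('t',round(s['t'],2),'tcp',np.round(s['tcp_pos']*1000,1),'board',np.round(w2b(s['tcp_pos'][:2]*1000),1),'yaw',round(y0,2),'grip',round(s['grip_width'],4),'F',np.round(s['ft_force'],1),'j',np.round(s['joint_pos'],2))
    print('TURN first',round(dt/6,2),'then shift units',np.round(np.array([d[:2]@tx,d[:2]@ty,-d[2]])/25,2))
if __name__=='__main__':
    import workcell; print('ttg',getattr(workcell,'tcp_to_grasp',None))
    plan(*map(float,sys.argv[1:5]))
E
python3 plan.py 512 99 60 -3.76
python3 -m handwheel '[[0,0,0,1,0.5],[0,0,0,1,0.5],[0,0,0,1,0.5],[0,0,0,1,0.5],[0.5,-1,0,0,0.5],[0.5,-1,0,0,0.5],[0.5,-1,0,0,0.5],[0.5,-1,0,0,0.5],[0.5,-1,0,0,0.5],[0.5,-1,0,0,0.5],[0.5,-1,0,0,0.5],[0.5,-1,0,0,0.5]]'
python3 -m handwheel '[[0.5,-1,0,0,0.5],[0.5,-1,0,0,0.5],[0.5,-1,0,0,0.5],[0.5,-1,0,0,0.5],[0.5,-1,0,0,0.5],[0.5,-1,0,0,0.5],[0.5,-1,0,0,0.5],[0.5,-1,0.5,0,0.5],[0.5,-1,0.5,0,0.5],[0.5,-1,0.5,0,0.5],[0.5,-1,0.5,0,0.5],[0.5,-1,0.5,0,0.5]]'
python3 plan.py 512 99 60 -3.76
```

```text
ttg 0.0187
t 0.1 tcp [ 181.8 -492.   230.2] board [-303.5 -611.4] yaw 20.27 grip 0.085 F [ 0.1 -0.  -0.3] j [-1.34  0.05  0.1   1.62  0.    1.44]
TURN first 4.01 then shift units [ 11.63 -24.45   6.81]
t: 1.1
tcp_pos: [0.2949, -0.2979, 0.2308]
ee_rot: [-3.139, 0.103, 0.001]
ft_force: [0.2, -0.0, -0.1]
grip_width: 0.0426
t: 2.1
tcp_pos: [0.464, -0.0083, 0.1677]
ee_rot: [-3.14, 0.102, 0.001]
ft_force: [0.3, -0.9, 0.1]
grip_width: 0.0426
ttg 0.0187
t 2.1 tcp [464.   -8.3 167.7] board [ -53.6 -110.3] yaw -3.71 grip 0.0426 F [ 0.3 -0.9  0.1] j [-0.16 -0.12 -0.19  1.5  -0.    3.04]
TURN first 0.01 then shift units [ 1.63 -4.41  4.31]
```

Joint 6 would run out at this yaw, so I turn by -90° instead, which the wedge grasp needs anyway. I will push with the fingers shut.

```bash

python3 -m handwheel '[[0,0,0.2,-1,0],[0,0,0.2,-1,0],[0,0,0.2,-1,0],[0,0,0.2,-1,0],[0,0,0.2,-1,0],[0,0,0.2,-1,0],[0,0,0.2,-1,0],[0,0,0.2,-1,0],[0,0,0.2,-1,0],[0,0,0.2,-1,0],[0,0,0.2,-1,0],[0,0,0.2,-1,0]]'
python3 -m handwheel '[[0,0,0.2,-1,0],[0,0,0.2,-1,0],[0,0,0.2,-1,0],[0,0,0,0,0]]'
python3 plan.py 508 99 37 86.24
```

```text
t: 3.1
tcp_pos: [0.4633, -0.0097, 0.1079]
ee_rot: [-2.595, -1.769, 0.001]
ft_force: [-0.4, -0.0, 0.3]
grip_width: 0.0
t: 3.43
tcp_pos: [0.4625, -0.0096, 0.0921]
ee_rot: [-2.289, -2.148, 0.003]
ft_force: [-0.8, 0.1, 0.4]
grip_width: -0.0002
ttg 0.0187
t 3.43 tcp [462.5  -9.6  92.1] board [ -55.  -111.6] yaw 86.37 grip -0.0002 F [-0.8  0.1  0.4] j [-0.17 -0.1  -0.32  1.35 -0.    1.47]
TURN first 0.02 then shift units [4.45 1.53 2.2 ]
```

```bash

python3 -m handwheel '[[1,0.35,0,0,0],[1,0.35,0,0,0],[1,0.35,0,0,0],[1,0.35,0.5,0,0],[0.45,0.13,0.7,0,0],[0,0,0.7,0,0],[0,0,0.3,0,0],[0,0,0,0,0]]'
python3 - <<'E'
from h import *
im=save('scene','s1.png');save('top','t1.png')
cv2.imwrite('pics/s1c.png',cv2.resize(im[150:290,220:400],(720,560),interpolation=cv2.INTER_CUBIC))
E
python3 plan.py 508 99 37 86.24
```

```text
t: 4.1
tcp_pos: [0.5068, 0.0987, 0.0361]
ee_rot: [-2.291, -2.144, 0.007]
ft_force: [-0.0, 0.7, -0.0]
grip_width: -0.0
ttg 0.0187
t 4.2 tcp [509.   98.4  38.9] board [-15.7  -0.9] yaw 86.18 grip -0.0004 F [-0.2  0.5  0.4] j [ 0.06  0.08 -0.25  1.24 -0.    1.7 ]
TURN first -0.01 then shift units [ 0.02 -0.04  0.08]
```

View pics/s1c.png

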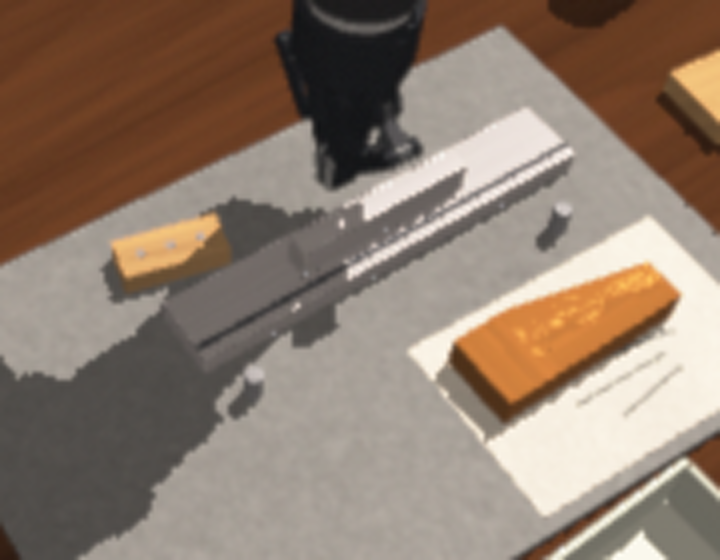

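The shut fingers are standing just behind the fin, at crop (330,180), clear of the bar. Pushing now in slow steps.

```bash

python3 -m handwheel '[[0,0.25,0,0,0],[0,0.25,0,0,0],[0,0.2,0,0,0],[0,0.2,0,0,0],[0,0.2,0,0,0],[0,0.1,0,0,0]]'
python3 plan.py 508 99 37 86.24
python3 -m handwheel '[[0,0.1,0,0,0],[0,0.1,0,0,0]]'
python3 plan.py 508 99 37 86.24
python3 -m handwheel '[[0,0.1,0,0,0],[0,0.1,0,0,0]]'
python3 plan.py 508 99 37 86.24
```

```text
t: 4.7
tcp_pos: [0.5396, 0.0966, 0.0391]
ee_rot: [-2.293, -2.147, 0.0]
ft_force: [-4.5, 0.4, 2.6]
grip_width: 0.0004
ttg 0.0187
t 4.7 tcp [539.6  96.6  39.1] board [15.  -0.6] yaw 86.25 grip 0.0004 F [-4.5  0.4  2.6] j [ 0.05  0.15 -0.17  1.25  0.    1.69]
TURN first 0.0 then shift units [ 0.01 -1.27  0.08]
t: 4.87
tcp_pos: [0.5441, 0.0965, 0.0388]
ee_rot: [-2.292, -2.148, 0.001]
ft_force: [-4.1, -0.1, 1.8]
grip_width: -0.0002
ttg 0.0187
t 4.87 tcp [544.1  96.5  38.8] board [19.4 -0.5] yaw 86.27 grip -0.0002 F [-4.1 -0.1  1.8] j [ 0.05  0.17 -0.16  1.25  0.    1.69]
TURN first 0.01 then shift units [ 0.01 -1.45  0.07]
t: 5.03
tcp_pos: [0.5486, 0.0968, 0.0388]
ee_rot: [-2.291, -2.147, 0.0]
ft_force: [-5.2, 2.8, 4.4]
grip_width: -0.0004
ttg 0.0187
t 5.03 tcp [548.6  96.8  38.8] board [23.9  0.1] yaw 86.3 grip -0.0004 F [-5.2  2.8  4.4] j [ 0.05  0.18 -0.15  1.25  0.    1.69]
TURN first 0.01 then shift units [-0.02 -1.63  0.07]
```

```bash

for i in 1 2 ; do
:; done
python3 -m handwheel '[[0,0.08,0,0,0],[0,0.08,0,0,0]]'
python3 -m handwheel '[[0,0.08,0,0,0],[0,0,0,0,0]]'
python3 - <<'E'
from h import *
im=save('scene','s2.png');save('top','t2.png')
cv2.imwrite('pics/s2c.png',cv2.resize(im[150:290,220:400],(720,560),interpolation=cv2.INTER_CUBIC))
E
python3 plan.py 508 99 37 86.24
```

```text
t: 5.2
tcp_pos: [0.5497, 0.0968, 0.0389]
ee_rot: [-2.287, -2.144, 0.007]
ft_force: [-15.6, 1.7, 12.7]
grip_width: -0.0001
t: 5.37
tcp_pos: [0.5498, 0.0968, 0.039]
ee_rot: [-2.285, -2.143, 0.011]
ft_force: [-16.3, 2.1, 14.6]
grip_width: 0.0
ttg 0.0187
t 5.47 tcp [549.8  96.8  39. ] board [25.1  0.2] yaw 86.34 grip -0.0 F [-17.4   2.2  13.9] j [ 0.05  0.19 -0.13  1.26  0.    1.69]
TURN first 0.02 then shift units [-0.02 -1.67  0.08]
```

View pics/s2c.png

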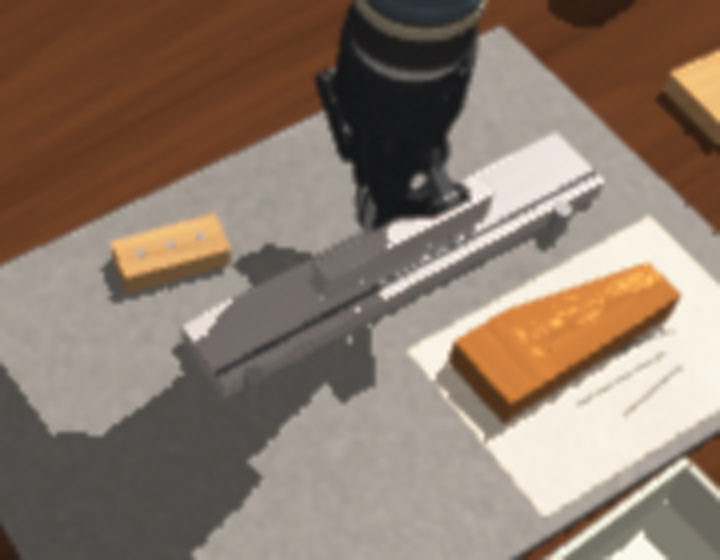

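The left pin is touching and the push force rose to 17 N, so the bar is seated. I back off, rise and go over to the wedge head.

```bash

python3 -m handwheel '[[0,-0.3,0,0,0],[0,-0.5,0,0,0],[0,-0.3,0,0,0],[0,0,-1,0,0.5],[0,0,-1,0,0.85],[0,0,-1,0,0.85],[0,0,-1,-0.3,0.85],[0,1,0,0,0.85],[0,1,0,0,0.85],[0,1,0,0,0.85],[0,1,0,0,0.85],[0,1,0,0,0.85]]' 40
python3 plan.py 667 99 60 88
python3 - <<'E'
from m import *
im=save('top','t3.png')
s=save('scene','s3.png')
def C(u,v): return u,v
blobs('scene',s,(8,140,120),(20,255,255),40,.036,(320,205,400,260),'wedge')
E
```

```text
t: 6.47
tcp_pos: [0.655, 0.0931, 0.139]
ee_rot: [2.257, 2.182, 0.003]
ft_force: [-0.1, -0.0, -0.4]
grip_width: 0.0727
ttg 0.0187
t 6.47 tcp [655.   93.1 139. ] board [130.3   3.5] yaw 88.06 grip 0.0727 F [-0.1 -0.  -0.4] j [ 0.04  0.4   0.33  1.5  -0.    1.64]
TURN first 0.01 then shift units [0.25 0.47 3.16]
wedge scene px [361. 232.] rect c [672.  149.2] size [139.2  51. ] ang 88.3
   corners [[644.0, 80.0], [695.0, 79.0], [700.0, 218.0], [649.0, 219.0]]
```

```bash

python3 -m handwheel '[[0.25,0.45,0.6,0,0.85],[0,0,1,0,0.85],[0,0,1,0,0.85],[0,0,1,0,0.85],[0,0,0.7,0,0.85],[0,0,0.4,0,0.85],[0,0,0.25,0,0.85],[0,0,0,0,0.85]]' 40
python3 plan.py 667 99 12 88
```

```text
t: 7.23
tcp_pos: [0.6632, 0.0991, 0.0138]
ee_rot: [-2.258, -2.183, 0.002]
ft_force: [-0.8, 0.6, 0.5]
grip_width: 0.0726
ttg 0.0187
t 7.23 tcp [663.2  99.1  13.8] board [138.1  10. ] yaw 88.07 grip 0.0726 F [-0.8  0.6  0.5] j [ 0.05  0.48  0.18  1.28 -0.    1.65]
TURN first 0.01 then shift units [-0.    0.15  0.07]
```

```bash

python3 -m handwheel '[[0,0.1,0.05,0,0.4],[0,0,0,0,0.4],[0,0,0,0,0.4],[0,0,0,0,0.4]]' 40
python3 -m handwheel '[[0,0,-0.3,0,0.4],[0,0,-0.7,0,0.4],[0,0,-1,0,0.4],[0,0,-1,0,0.4],[0,0,-1,0,0.4],[0,0,0,0,0.4]]'
python3 - <<'E'
from plan import *
p=b2w([-10,-240]); print('place',p); plan(p[0],p[1],90,86.24)
im=save('scene','s4.png')
cv2.imwrite('pics/s4c.png',cv2.resize(im[130:290,220:420],(700,560),interpolation=cv2.INTER_CUBIC))
E
```

```text
t: 7.57
tcp_pos: [0.6684, 0.0991, 0.0161]
ee_rot: [2.257, 2.182, 0.005]
ft_force: [0.5, 0.1, 3.0]
grip_width: 0.0513
t: 8.07
tcp_pos: [0.6701, 0.0993, 0.1215]
ee_rot: [2.253, 2.179, 0.013]
ft_force: [0.6, 0.3, -1.0]
grip_width: 0.0508
place [ 498.9954811  -140.62897167]
t 8.07 tcp [670.1  99.3 121.5] board [145.   10.6] yaw 88.08 grip 0.0508 F [ 0.6  0.3 -1. ] j [ 0.05  0.44  0.35  1.47 -0.    1.65]
TURN first 0.31 then shift units [-10.03  -6.2    1.26]
```

View pics/s4c.png

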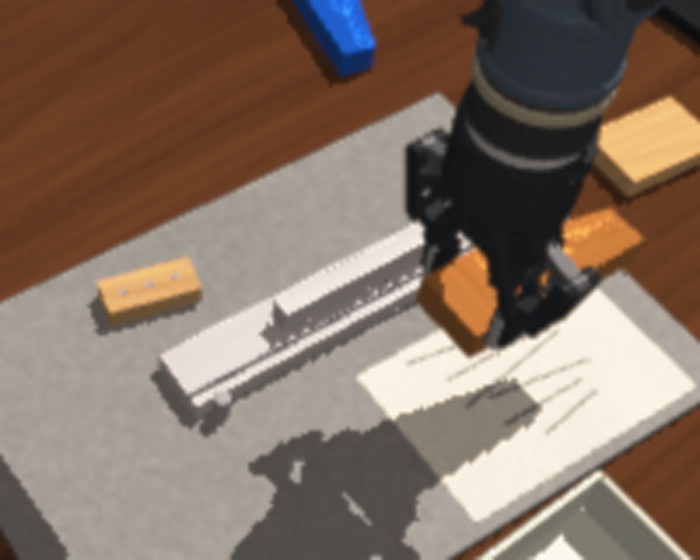

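The wedge is held by its head, and the bar touches the right pin at crop (215,395). Carrying the wedge to the slot mouth.

```bash

python3 -m handwheel '[[0,0,0,0.31,0.4],[-1,-0.6,0,0,0.4],[-1,-0.6,0,0,0.4],[-1,-0.6,0,0,0.4],[-1,-0.6,0,0,0.4],[-1,-0.6,0,0,0.4],[-1,-0.6,0,0,0.4],[-1,-0.6,0,0,0.4],[-1,-0.6,0,0,0.4],[-1,-0.6,0,0,0.4],[-1,-0.6,0,0,0.4],[0,-0.2,0.5,0,0.4]]'
python3 -m handwheel '[[0,0,1,0,0.4],[0,0,1,0,0.4],[0,0,0.5,0,0.4],[0,0,0,0,0.4]]'
python3 - <<'E'
from plan import *
p=b2w([-10,-240]); plan(p[0],p[1],16,86.24)
im=save('scene','s5.png'); save('top','t5.png')
cv2.imwrite('pics/s5c.png',cv2.resize(im[150:310,180:380],(700,560),interpolation=cv2.INTER_CUBIC))
E
```

```text
t: 9.12
tcp_pos: [0.494, -0.1442, 0.1021]
ee_rot: [2.296, 2.139, -0.003]
ft_force: [1.9, -0.2, -1.1]
grip_width: 0.0511
t: 9.45
tcp_pos: [0.4914, -0.1385, 0.0338]
ee_rot: [-2.288, -2.14, 0.005]
ft_force: [-0.1, 1.1, -1.9]
grip_width: 0.051
t 9.45 tcp [ 491.4 -138.5   33.8] board [ -17.7 -238.3] yaw 86.18 grip 0.051 F [-0.1  1.1 -1.9] j [-0.41  0.07 -0.27  1.24  0.    1.23]
TURN first -0.01 then shift units [-0.07  0.31  0.71]
```

View pics/s5c.png

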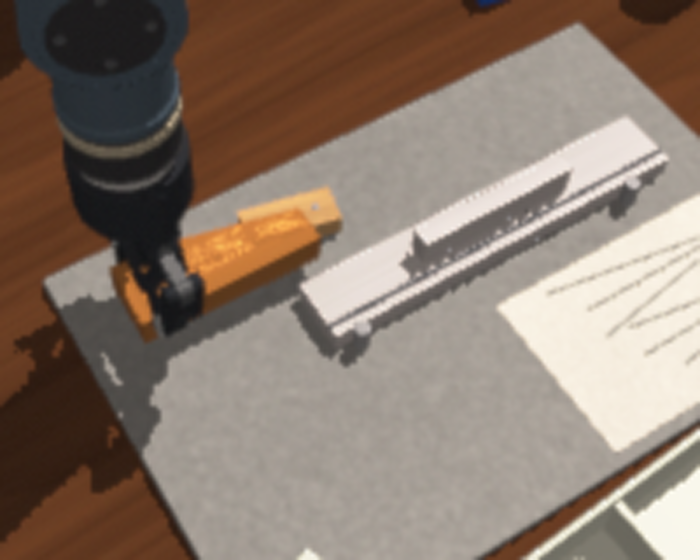

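The wedge hangs over the mouth about 8 mm too near the robot. I shift it, lower it and release.

```bash

python3 -m handwheel '[[0,0.32,0,0,0.4],[0,0,0.2,0,0.4],[0,0,0.4,0,0.4],[0,0,0.2,0,0.4],[0,0,0,0,0.4]]'
python3 plan.py 499 -140.6 16 86.24
```

```text
t: 9.97
tcp_pos: [0.5044, -0.141, 0.0189]
ee_rot: [2.293, 2.145, 0.002]
ft_force: [0.6, -1.9, 3.6]
grip_width: 0.0512
ttg 0.0187
t 9.97 tcp [ 504.4 -141.    18.9] board [  -4.6 -240. ] yaw 86.17 grip 0.0512 F [ 0.6 -1.9  3.6] j [-0.4   0.11 -0.27  1.2   0.    1.24]
TURN first -0.01 then shift units [ 0.   -0.22  0.11]
```

```bash

python3 -m handwheel '[[0,-0.2,0,0,0.4],[0,0,0.05,0,0.4],[0,0,0,0,0.75],[0,0,0,0,0.75],[0,0,0,0,0.75],[0,0,0,0,0.75]]'
python3 plan.py 499 -140.6 16 86.24
python3 -m handwheel '[[0,0,-0.5,0,0.75],[0,0,-1,0,0.75],[0,0,-1,0,0.75],[0,0,-1,0,0.75],[0,0,-1,0,0.75]]'
python3 - <<'E'
from m import *
from plan import plan
im=save('scene','s6.png'); save('top','t6.png')
cv2.imwrite('pics/s6c.png',cv2.resize(im[150:310,180:380],(700,560),interpolation=cv2.INTER_CUBIC))
plan(499,-140,100,86)
E
```

```text
t: 10.47
tcp_pos: [0.4979, -0.14, 0.0171]
ee_rot: [-2.293, -2.146, 0.001]
ft_force: [0.5, -0.3, -0.9]
grip_width: 0.0642
ttg 0.0187
t 10.47 tcp [ 497.9 -140.    17.1] board [ -11.2 -239.5] yaw 86.22 grip 0.0642 F [ 0.5 -0.3 -0.9] j [-0.4   0.09 -0.28  1.19  0.    1.23]
TURN first -0.0 then shift units [-0.02  0.05  0.04]
t: 10.88
tcp_pos: [0.498, -0.1401, 0.1308]
ee_rot: [-2.293, -2.146, 0.001]
ft_force: [0.2, -1.3, -0.2]
grip_width: 0.0638
t 10.98 tcp [ 501.5 -141.5  135.3] board [  -7.5 -240.8] yaw 86.22 grip 0.0638 F [0.3 0.1 0.5] j [-0.4   0.03 -0.11  1.42  0.    1.23]
TURN first 0.04 then shift units [ 0.05 -0.1   1.41]
```

View pics/s6c.png

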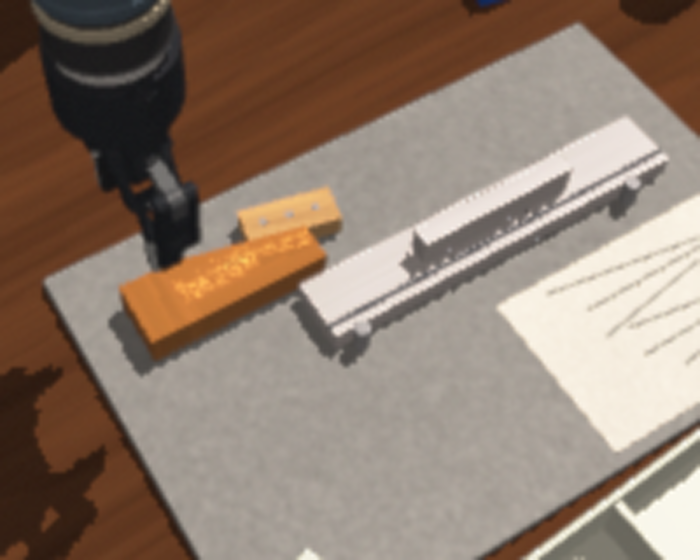

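The wedge lies loose in the mouth, thin end at crop (315,255) between the cleat and the bar. Now the mallet: grip at about (499.4, -373.7), yaw -15.3°.

```bash

python3 -m handwheel '[[0,0,0,-1,0.6],[0,0,0,-1,0.6],[0,0,0,-1,0.6],[0,0,0,-1,0.6],[0,0,0,-1,0.6],[0,0,0,-1,0.6],[0,0,0,-1,0.6],[0,0,0,-1,0.6],[0,0,0,-1,0.6],[0,0,0,-1,0.6],[0,0,0,-1,0.6],[0,0,0,-1,0.6]]' 120
python3 -m handwheel '[[0,0,0,-1,0.6],[0,-1,0,0,0.6],[0,-1,0,0,0.6],[0,-1,0,0,0.6],[0,-1,0,0,0.6],[0,-1,0,0,0.6],[0,-1,0,0,0.6],[0,-1,0,0,0.6],[0,-1,0,0,0.6],[0,-1,0,0,0.6]]'
python3 plan.py 499.4 -373.7 60 164.7
python3 - <<'E'
from m import *
from plan import w2b
im=cv2.imread('pics/s6.png')
q=ray('scene',[[180+122/3.5,150+290/3.5],[180+152/3.5,150+335/3.5],[180+308/3.5,150+231/3.5],[180+325/3.5,150+247/3.5]],.036)[:,:2]*1000
print('wedge board: head near, head far, thin near, thin far',[w2b(x).round(1).tolist() for x in q])
E
```

```text
t: 11.98
tcp_pos: [0.4977, -0.14, 0.1288]
ee_rot: [-0.585, -3.084, -0.001]
ft_force: [-0.1, 0.0, 0.6]
grip_width: 0.0515
t: 12.82
tcp_pos: [0.4363, -0.3574, 0.1287]
ee_rot: [-0.431, -3.11, -0.002]
ft_force: [0.2, -0.3, 0.4]
grip_width: 0.0515
ttg 0.0187
t 12.82 tcp [ 436.3 -357.4  128.7] board [ -58.4 -460.5] yaw 164.21 grip 0.0515 F [ 0.2 -0.3  0.4] j [-0.81  0.15  0.01  1.43  0.   -0.53]
TURN first -0.08 then shift units [-2.61  0.04  2.75]
wedge board: head near, head far, thin near, thin far [[-34.0, -252.5], [8.8, -250.9], [-9.2, -114.9], [8.8, -111.7]]
```

```bash

python3 -m handwheel '[[-1,0,0,-0.08,0.6],[-1,0,0,0,0.6],[-0.6,0,0.5,0,0.6],[0,0,1,0,0.6],[0,0,1,0,0.6],[0,0,1,0,0.6],[0,0,0.7,0,0.6],[0,0,0.4,0,0.6],[0,0,0.2,0,0.6],[0,0,0,0,0.6]]' 120
python3 plan.py 499.4 -373.7 8 164.7
```

```text
t: 13.65
tcp_pos: [0.4989, -0.3733, 0.0083]
ee_rot: [-0.418, -3.111, -0.003]
ft_force: [-0.3, -1.4, -0.4]
grip_width: 0.0515
ttg 0.0187
t 13.65 tcp [ 498.9 -373.3    8.3] board [   5.1 -472.1] yaw 164.69 grip 0.0515 F [-0.3 -1.4 -0.4] j [-0.75  0.37  0.02  1.23  0.   -0.48]
TURN first -0.0 then shift units [-0.03 -0.01  0.01]
```

```bash

python3 -m handwheel '[[0,0,0,0,0.1],[0,0,0,0,0.1],[0,0,0,0,0.1],[0,0,0,0,0.1],[0,0,-0.4,0,0.1],[0,0,-1,0,0.1],[0,0,-0.8,-0.96,0.1],[0,0,0,-0.96,0.1],[0,0,0,0,0.1]]' 120
python3 - <<'E'
from plan import *
p=b2w([-46,-337]); print(p); plan(p[0],p[1],20,176.24)
E
```

```text
t: 14.4
tcp_pos: [0.5008, -0.3751, 0.0674]
ee_rot: [0.101, 3.137, -0.004]
ft_force: [-0.1, -1.0, -3.3]
grip_width: 0.0197
[ 456.71691889 -235.06160997]
t 14.4 tcp [ 500.8 -375.1   67.4] board [   7.2 -473.8] yaw 176.31 grip 0.0197 F [-0.1 -1.  -3.3] j [-0.75  0.33  0.09  1.33  0.   -0.69]
TURN first 0.01 then shift units [2.13 5.47 1.9 ]
```

```bash

python3 -m handwheel '[[0.5,1,0,0,0.1],[0.5,1,0,0,0.1],[0.5,1,0,0,0.1],[0.5,1,0,0,0.1],[0.13,1,0,0,0.1],[0,0.47,0.5,0,0.1],[0,0,0.9,0,0.1],[0,0,0.5,0,0.1],[0,0,0,0,0.1]]'
python3 - <<'E'
from plan import *
p=b2w([-46,-337]); plan(p[0],p[1],20,176.24)
im=save('scene','s7.png'); save('top','t7.png')
cv2.imwrite('pics/s7c.png',cv2.resize(im[150:310,150:350],(700,560),interpolation=cv2.INTER_CUBIC))
E
```

```text
t: 15.15
tcp_pos: [0.4541, -0.2326, 0.016]
ee_rot: [-0.107, -3.137, -0.004]
ft_force: [-0.4, 0.1, -1.3]
grip_width: 0.0196
t 15.15 tcp [ 454.1 -232.6   16. ] board [ -48.8 -334.7] yaw 176.09 grip 0.0196 F [-0.4  0.1 -1.3] j [-0.61  0.08 -0.3   1.19  0.   -0.54]
TURN first -0.02 then shift units [-0.11 -0.09 -0.16]
```

View pics/s7c.png

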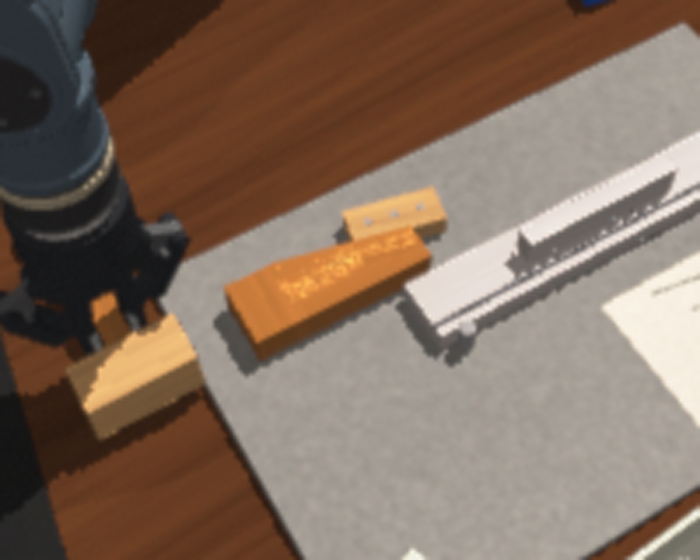

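The mallet is lined up with the wedge's striking end, with a gap of about 35 mm. First tap, a gentle one.

```bash

python3 -m handwheel '[[0,0,-0.2,0,0.1],[0,0.6,0,0,0.1],[0,0.7,0,0,0.1],[0,0.7,0,0,0.1],[0,-0.7,0,0,0.1],[0,-0.6,0,0,0.1],[0,0,0,0,0.1]]'
cat > w.py <<'E'
from m import *
from plan import w2b,plan
import sys
plan(457,-235,20,176.24)
im=save('scene',sys.argv[1])
h=cv2.cvtColor(im,cv2.COLOR_BGR2HSV); m=cv2.inRange(h,np.array((8,150,110)),np.array((18,255,255))); k=np.zeros_like(m);k[200:270,205:320]=1;m*=k
c=max(cv2.findContours(m,cv2.RETR_EXTERNAL,cv2.CHAIN_APPROX_NONE)[0],key=cv2.contourArea)
P=np.array([w2b(x) for x in ray('scene',c[:,0],.036)[:,:2]*1000])
print('wedge y extents board',P[:,1].min().round(1),P[:,1].max().round(1),'x',P[:,0].min().round(1),P[:,0].max().round(1))
E
python3 w.py s8.png
python3 - <<'E'
import w
E
true
```

```text
t: 15.83
tcp_pos: [0.4572, -0.2189, 0.023]
ee_rot: [0.108, 3.139, -0.004]
ft_force: [-0.9, 0.5, -1.8]
grip_width: 0.02
t 15.83 tcp [ 457.2 -218.9   23. ] board [ -46.6 -320.9] yaw 176.07 grip 0.02 F [-0.9  0.5 -1.8] j [-0.58  0.06 -0.31  1.2  -0.   -0.51]
TURN first -0.03 then shift units [-0.04 -0.64  0.12]
wedge y extents board -238.9 -96.5 x -37.7 17.8
t 15.88 tcp [ 457.  -217.7   22.9] board [ -46.8 -319.7] yaw 176.07 grip 0.0198 F [-0.3  0.4 -2.9] j [-0.58  0.06 -0.31  1.2  -0.   -0.51]
TURN first -0.03 then shift units [-0.04 -0.69  0.12]Traceback (most recent call last):
  File "<stdin>", line 1, in <module>
  File "w.py", line 5, in <module>
    im=save('scene',sys.argv[1])
                    ~~~~~~~~^^^
IndexError: list index out of range
```

```bash

python3 -m handwheel '[[0,0.65,0,0,0.1],[0,0.65,0,0,0.1],[0,0.65,0,0,0.1],[0,-0.7,0,0,0.1],[0,-0.7,0,0,0.1],[0,0,0,0,0.1]]'
python3 w.py s9.png
python3 - <<'E'
import sys; sys.argv=['x','tmp.png']
from m import *
from plan import w2b
im=cv2.imread('pics/s7.png')
h=cv2.cvtColor(im,cv2.COLOR_BGR2HSV); m=cv2.inRange(h,np.array((8,150,110)),np.array((18,255,255))); k=np.zeros_like(m);k[200:270,205:320]=1;m*=k
c=max(cv2.findContours(m,cv2.RETR_EXTERNAL,cv2.CHAIN_APPROX_NONE)[0],key=cv2.contourArea)
P=np.array([w2b(x) for x in ray('scene',c[:,0],.036)[:,:2]*1000]);print('before taps',P.min(0),P.max(0))
E
```

```text
t: 16.38
tcp_pos: [0.458, -0.2049, 0.0229]
ee_rot: [0.107, 3.139, -0.004]
ft_force: [1.3, -0.3, -2.0]
grip_width: 0.0197
t 16.38 tcp [ 458.  -204.9   22.9] board [ -46.7 -306.8] yaw 176.09 grip 0.0197 F [ 1.3 -0.3 -2. ] j [-0.55  0.05 -0.32  1.2  -0.   -0.49]
TURN first -0.03 then shift units [-0.04 -1.2   0.12]
wedge y extents board -224.4 -84.4 x -33.9 20.4
before taps [ -37.65123764 -255.43374442] [  15.0999939  -114.32606425]
```

Tap 2 moved the wedge to about -208 mm. Tap 3 is firmer.

```bash

python3 -m handwheel '[[0,0.5,0,0,0.1],[0,0.8,0,0,0.1],[0,0.8,0,0,0.1],[0,-0.8,0,0,0.1],[0,-0.7,0,0,0.1],[0,0,0,0,0.1]]'
python3 w.py s10.png
```

```text
t: 16.93
tcp_pos: [0.4591, -0.1889, 0.023]
ee_rot: [0.106, 3.139, -0.002]
ft_force: [-0.4, 0.0, -3.4]
grip_width: 0.0197
t 16.93 tcp [ 459.1 -188.9   23. ] board [ -46.7 -290.8] yaw 176.15 grip 0.0197 F [-0.4  0.  -3.4] j [-0.52  0.03 -0.33  1.2  -0.   -0.46]
TURN first -0.02 then shift units [-0.04 -1.85  0.12]
wedge y extents board -214.4 -74.5 x -31.3 21.4
```

```bash

python3 -m handwheel '[[0,-0.6,0,0,0.1],[0,0.6,0,0,0.1],[0,1,0,0,0.1],[0,0.7,0,0,0.1],[0,-0.8,0,0,0.1],[0,-0.9,0,0,0.1],[0,0,0,0,0.1]]'
python3 w.py s11.png
python3 -m handwheel '[[0,-0.6,0,0,0.1],[0,0.6,0,0,0.1],[0,1,0,0,0.1],[0,0.75,0,0,0.1],[0,-0.8,0,0,0.1],[0,-0.95,0,0,0.1],[0,0,0,0,0.1]]'
python3 w.py s12.png
```

```text
t: 17.57
tcp_pos: [0.459, -0.1896, 0.0229]
ee_rot: [0.106, 3.139, -0.003]
ft_force: [-0.4, 1.0, -2.3]
grip_width: 0.0202
t 17.57 tcp [ 459.  -189.6   22.9] board [ -46.7 -291.4] yaw 176.12 grip 0.0202 F [-0.4  1.  -2.3] j [-0.53  0.03 -0.33  1.2  -0.   -0.46]
TURN first -0.02 then shift units [-0.04 -1.82  0.12]
wedge y extents board -214.0 -74.3 x -31.3 21.5
t: 18.2
tcp_pos: [0.459, -0.1895, 0.0228]
ee_rot: [0.106, 3.139, -0.003]
ft_force: [-0.2, -0.6, -1.5]
grip_width: 0.0199
t 18.2 tcp [ 459.  -189.5   22.8] board [ -46.7 -291.4] yaw 176.12 grip 0.0199 F [-0.2 -0.6 -1.5] j [-0.53  0.03 -0.33  1.2  -0.   -0.46]
TURN first -0.02 then shift units [-0.04 -1.82  0.11]
wedge y extents board -213.8 -74.0 x -31.2 21.5
```

It barely moves with this reach, because the arm lags the command. I reach further and watch the force.

```bash

python3 -m handwheel '[[0,-0.8,0,0,0.1],[0,0.8,0,0,0.1],[0,1,0,0,0.1],[0,1,0,0,0.1]]'
python3 -m handwheel '[[0,-1,0,0,0.1],[0,-1,0,0,0.1],[0,0,0,0,0.1]]'
python3 w.py s13.png
python3 -m handwheel '[[0,-0.8,0,0,0.1],[0,0.8,0,0,0.1],[0,1,0,0,0.1],[0,1,0,0,0.1],[0,0.2,0,0,0.1]]'
python3 -m handwheel '[[0,-1,0,0,0.1],[0,-1,0,0,0.1],[0,-0.2,0,0,0.1],[0,0,0,0,0.1]]'
python3 w.py s14.png
```

```text
t: 18.58
tcp_pos: [0.4603, -0.1494, 0.0238]
ee_rot: [-0.117, -3.134, 0.05]
ft_force: [-13.7, -65.3, -2.0]
grip_width: 0.0196
t: 18.83
tcp_pos: [0.4591, -0.1898, 0.023]
ee_rot: [0.107, 3.139, -0.003]
ft_force: [0.1, -0.2, -2.2]
grip_width: 0.0195
t 18.83 tcp [ 459.1 -189.8   23. ] board [ -46.6 -291.6] yaw 176.11 grip 0.0195 F [ 0.1 -0.2 -2.2] j [-0.53  0.03 -0.33  1.2  -0.   -0.46]
TURN first -0.02 then shift units [-0.04 -1.81  0.12]
wedge y extents board -213.2 -73.5 x -30.1 21.6
t: 19.3
tcp_pos: [0.4603, -0.1491, 0.0246]
ee_rot: [-0.118, -3.132, 0.072]
ft_force: [-10.3, -50.5, -6.0]
grip_width: 0.0196
t: 19.63
tcp_pos: [0.4585, -0.1876, 0.0223]
ee_rot: [-0.106, -3.139, -0.003]
ft_force: [-0.2, 0.4, -3.0]
grip_width: 0.0194
t 19.63 tcp [ 458.5 -187.6   22.3] board [ -47.4 -289.5] yaw 176.12 grip 0.0194 F [-0.2  0.4 -3. ] j [-0.52  0.03 -0.34  1.2   0.   -0.46]
TURN first -0.02 then shift units [-0.07 -1.9   0.09]
wedge y extents board -212.9 -73.1 x -30.1 21.7
```

```bash
python3 - <<'E'
import cv2
im=cv2.imread('pics/s14.png')
cv2.imwrite('pics/s14c.png',cv2.resize(im[165:295,150:325],(787,585),interpolation=cv2.INTER_CUBIC))
E
```

```text
(no output)
```

View pics/s14c.png

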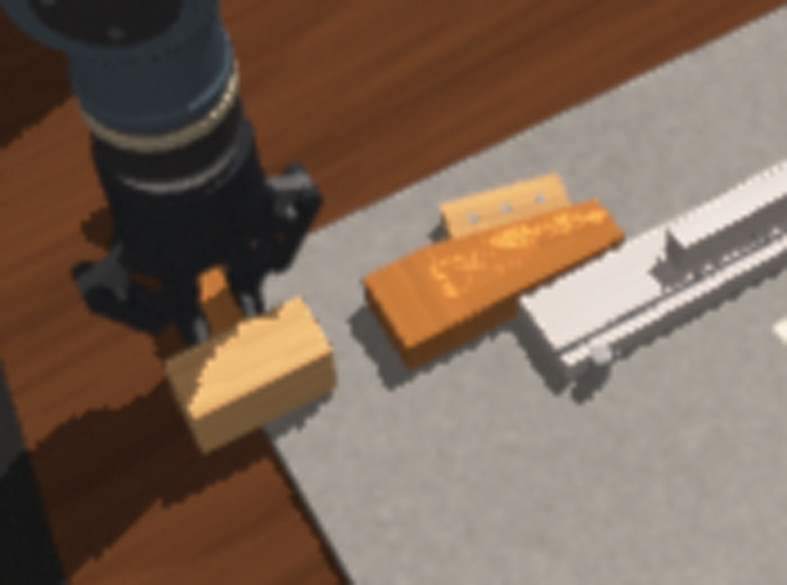

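The wedge sits square between cleat and bar, and the bar is still on its pin. Two more firm taps to confirm it no longer advances.

```bash

python3 -m handwheel '[[0,-1,0,0,0.1],[0,-0.6,0,0,0.1],[0,0.6,0,0,0.1],[0,1,0,0,0.1],[0,1,0,0,0.1],[0,1,0,0,0.1]]'
python3 -m handwheel '[[0,-1,0,0,0.1],[0,-1,0,0,0.1],[0,0,0,0,0.1]]'
python3 w.py s15.png
python3 -m handwheel '[[0,-1,0,0,0.1],[0,-0.6,0,0,0.1],[0,0.6,0,0,0.1],[0,1,0,0,0.1],[0,1,0,0,0.1],[0,1,0,0,0.1]]'
python3 -m handwheel '[[0,-1,0,0,0.1],[0,-1,0,0,0.1],[0,0,0,0,0.1]]'
python3 w.py s16.png
```

```text
t: 20.18
tcp_pos: [0.4601, -0.1486, 0.0236]
ee_rot: [-0.114, -3.133, 0.051]
ft_force: [-15.7, -66.4, -4.0]
grip_width: 0.0198
t: 20.43
tcp_pos: [0.4592, -0.1893, 0.0229]
ee_rot: [0.105, 3.139, -0.003]
ft_force: [-0.8, 0.9, -1.9]
grip_width: 0.0197
t 20.43 tcp [ 459.2 -189.3   22.9] board [ -46.5 -291.2] yaw 176.17 grip 0.0197 F [-0.8  0.9 -1.9] j [-0.53  0.03 -0.33  1.2  -0.   -0.46]
TURN first -0.01 then shift units [-0.03 -1.83  0.11]
wedge y extents board -212.6 -73.1 x -30.1 21.9
t: 20.98
tcp_pos: [0.46, -0.1483, 0.0236]
ee_rot: [-0.114, -3.133, 0.05]
ft_force: [-15.4, -65.7, -4.4]
grip_width: 0.0195
t: 21.23
tcp_pos: [0.4591, -0.1893, 0.0228]
ee_rot: [0.105, 3.139, -0.003]
ft_force: [0.4, -0.4, -2.8]
grip_width: 0.0195
t 21.23 tcp [ 459.1 -189.3   22.8] board [ -46.6 -291.1] yaw 176.16 grip 0.0195 F [ 0.4 -0.4 -2.8] j [-0.53  0.03 -0.33  1.2  -0.   -0.46]
TURN first -0.01 then shift units [-0.03 -1.83  0.11]
wedge y extents board -212.5 -72.3 x -30.1 21.9
```

The wedge has stopped advancing. Taking the mallet back to its original pose on the mat.

```bash

python3 -m handwheel '[[0,-1,0,0,0.1],[0,-1,-1,0,0.1],[0,-1,-1,0.95,0.1],[0,0,0,0.95,0.1],[0,0,0,0,0.1]]'
python3 plan.py 499 -373.4 60 164.7
```

```text
t: 21.7
tcp_pos: [0.4553, -0.2629, 0.0745]
ee_rot: [0.418, 3.11, 0.0]
ft_force: [0.6, 1.5, -3.5]
grip_width: 0.0193
ttg 0.0187
t 21.7 tcp [ 455.3 -262.9   74.5] board [ -45.6 -364.9] yaw 164.68 grip 0.0193 F [ 0.6  1.5 -3.5] j [-0.65  0.07 -0.19  1.31  0.   -0.38]
TURN first -0.0 then shift units [-2.85 -3.8   0.58]
```

```bash

python3 -m handwheel '[[-0.75,-1,0,0,0.1],[-0.75,-1,0,0,0.1],[-0.75,-1,0,0,0.1],[-0.6,-0.8,0.6,0,0.1],[0,0,0.9,0,0.1],[0,0,0.7,0,0.1],[0,0,0.3,0,0.1],[0,0,0,0,0.1]]'
python3 plan.py 499 -373.4 9 164.7
```

```text
t: 22.37
tcp_pos: [0.4976, -0.3708, 0.0111]
ee_rot: [-0.409, -3.113, -0.003]
ft_force: [-2.5, 0.8, 6.8]
grip_width: 0.0197
ttg 0.0187
t 22.37 tcp [ 497.6 -370.8   11.1] board [   3.7 -469.8] yaw 165.02 grip 0.0197 F [-2.5  0.8  6.8] j [-0.75  0.36  0.02  1.23  0.   -0.49]
TURN first 0.05 then shift units [-0.08 -0.08  0.09]
```

```bash

python3 -m handwheel '[[0,0,0.05,0,0.2],[0,0,0,0,0.35],[0,0,0,0,0.5],[0,0,0,0,0.6],[0,0,-0.5,0,0.6],[0,0,-1,0,0.6],[0,0,-1,0,0.6],[0,0,-1,0,0.6],[0,0,-1,0,0.6],[0,0,-1,0,0.6]]' 20
python3 -m handwheel '[[1,0,-1,0,0.6],[1,-1,-1,0,0.6],[1,-1,0,0,0.6],[1,-1,0,0,0.6],[1,-1,0,0,0.6],[0,-1,0,0,0.6],[0,0,0,0,0.6]]'
python3 - <<'E'
from m import *
from plan import w2b,plan
plan(300,-400,200,160)
t=save('top','t17.png');s=save('scene','s17.png')
a=cv2.resize(t[110:215,165:325],(800,525),interpolation=cv2.INTER_CUBIC)
cv2.imwrite('pics/t17c.png',a)
cv2.imwrite('pics/s17c.png',cv2.resize(s[150:350,80:340],(780,600),interpolation=cv2.INTER_CUBIC))
for n,im,b in(('top',t,(265,170,330,215)),('scene',s,(205,200,320,270))):
    for c,P,r in blobs(n,im,(8,150,110),(18,255,255),60,.036,b,'wedge'):
        Q=np.array([w2b(x) for x in P]);print(Q.min(0),Q.max(0))
blobs('top',t,(18,80,180),(28,150,255),60,.044,(345,150,395,190),'malhead')
blobs('scene',s,(14,80,200),(24,150,255),60,.044,(105,280,170,330),'malhead')
E
```

```text
t: 23.2
tcp_pos: [0.4977, -0.3726, 0.1481]
ee_rot: [0.414, 3.114, 0.001]
ft_force: [-0.3, -0.2, 0.5]
grip_width: 0.0512
t: 23.78
tcp_pos: [0.3429, -0.4635, 0.1954]
ee_rot: [-0.422, -3.113, 0.003]
ft_force: [-0.6, 0.3, -1.2]
grip_width: 0.0513
t 23.78 tcp [ 342.9 -463.5  195.4] board [-144.6 -572.5] yaw 164.55 grip 0.0513 F [-0.6  0.3 -1.2] j [-1.05  0.18  0.17  1.56 -0.   -0.78]
TURN first 0.76 then shift units [ 2.48  1.8  -0.18]
wedge top px [279. 180.] rect c [508.1 -62.7] size [100.2  49.5] ang 85.3
   corners [[479.0, -111.0], [529.0, -115.0], [537.0, -15.0], [488.0, -11.0]]
wedge top px [307. 201.] rect c [ 468.2 -126.8] size [227.4 157.3] ang 89.1
   corners [[388.0, -239.0], [545.0, -242.0], [549.0, -14.0], [391.0, -12.0]]
[ -30.91548207 -211.80324724] [  18.91046991 -111.93275236]
[-125.79556155 -339.99939939] [  42.47318771 -117.39746328]
wedge scene px [259. 224.] rect c [511.2 -43.6] size [140.1  52. ] ang 86.5
   corners [[481.0, -112.0], [533.0, -115.0], [541.0, 25.0], [489.0, 28.0]]
[ -30.07186979 -212.45942444] [ 21.94101054 -72.2923297 ]
malhead top px [369. 171.] rect c [ 535.8 -379.3] size [81.4 37.4] ang 75.9
   corners [[508.0, -414.0], [544.0, -423.0], [564.0, -344.0], [528.0, -335.0]]
malhead scene px [136. 304.] rect c [ 535.1 -379.8] size [78.4 38. ] ang 74.5
   corners [[506.0, -413.0], [543.0, -423.0], [564.0, -347.0], [527.0, -337.0]]
```

View pics/t17c.png

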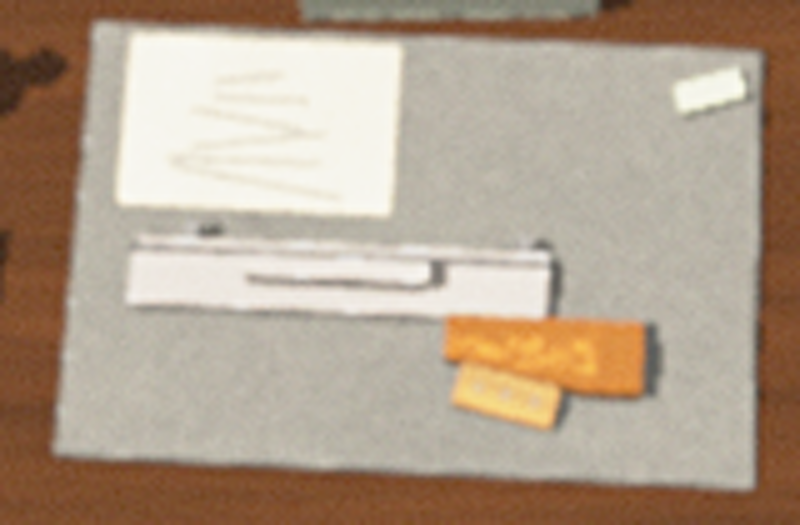

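View pics/s17c.png

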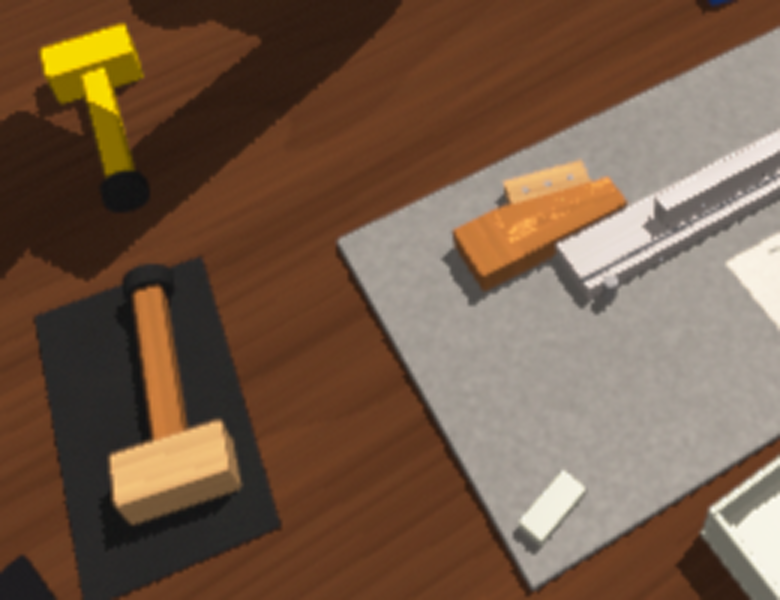

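Both cameras put the wedge head at board y of about -192 mm, past just-tight. The bar is on both pins and the mallet lies flat on its mat. Handing in.

```bash
python3 -c "
from workcell import *
s=state();print(s['t'],s['ft_force']);close_job()"
```

```text
23.8833 [ 0.12761321  0.61852569 -0.79151458]
the job is handed in; nothing more can be done
```

The job is done and handed in at 23.9 s; `close_job()` gives no verdict, so what follows rests on my own last checks.

**What I did:**
- Slid the straightedge onto both pins with shut fingers, reaching about 17 N against the pins, then let it go.
- Set the wedge loosely in the slot mouth, about 45 mm short of tight.
- Drove the wedge with nine separate mallet strokes, drawing clear after each. The last four, pressing 50–66 N on the wrist, moved it under 1 mm each.
- Laid the mallet back on its mat and moved the arm clear.

**Last checks:**
- **Wedge:** both cameras put its head at about y = -192 mm, roughly 3 mm past just tight. It looks straight in the slot.
- **Straightedge:** it looks to be touching both pins.
- **Mallet:** it looks flat on the mat, a few millimetres from where it started.
- **Bystanders:** the eraser looks undisturbed. I did not re-measure the jar or the offcut, but the arm never went near them.

**Disagreement:** while tapping, I estimated the wedge from its placed position at about -197 mm. The direct measurements afterwards gave -192 mm. Both meet the -199 mm limit. I could not measure how hard the wedge presses on the straightedge.

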